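# Close the reagent drawer and hold the level probe in its guide

### The arm

A 7-joint arm with a two-finger parallel gripper is mounted at the origin on the work surface. World frame = base frame: x ahead of the robot, y to its left, z up, the work surface at z = 0. Lengths are in m, angles in rad, forces in N, time in s.
With the tool pointing down it reaches from about 0.425 to 1.025 m from the base axis. Payload 3.6 kg.
Tool frame: the origin (TCP) lies on the centre line of the jaws, within the pads' length; the fingertips stand 25 mm ahead of it and the grasp point (between the pads) lies 6 mm ahead of it; z points along the fingers, y is the line along which they close (so a half turn about z gives the same grasp; the last joint's range is limited). The gripper opens to 85 mm and grips with 20 to 120 N. Pads are 22 mm wide; open, the fingers measure 114 mm over their backs; the gripper's body (76 mm by 85 mm) begins 54 mm behind the grasp point. The pads swing forward as they close: fully open they stand 13 mm farther back than shut.
Start: joints at [-1.363, 0.591, 0.048, 1.609, -0.033, 0.943, -0.034], TCP at [0.215, 0.692, 0.233] pointing down, gripper open.
Joint ranges: [-2.69, 2.69], [-0.47, 2.24], [-1.27, 1.36], [0.19, 2.51], [-1.53, 4.68], [0.08, 2.07], [-3.09, 3.09]. Speed limits (rad/s): [2.57, 2.57, 3.14, 3.14, 3.14, 3.14, 3.14].

### API

Orientations are given as a rotation vector (axis times angle).
In Python, from rig import * gives the robot as it stands. Calls block until the motion is done:
- goto(position, orientation): joint-space move of the TCP to a pose.
- move_l(position, orientation=None, max_speed=0.15, threshold=None): straight line of the TCP; orientation=None keeps the orientation; max_speed is the mean speed in m/s. With threshold (N) it stops when the force on the tool has changed by that much, and returns True; else False.
- move_j(angles): joint-space move.
- move_gripper(opening): opening from 0.0 (shut) to 1.0 (fully open); the grip force is fixed at half the most; returns when the fingers have stopped.
- pause(seconds).
- inverse_kinematics(position, orientation): joint angles nearest the present ones, or None.
- get_obs(): the state.
- grab_frame(name): name is "side" or "top"; returns a dict with "image" (384x512x3 uint8, red, green, blue), "z_map" (384x512 float32, m along the optical axis (not along the pixel's ray), 0 where there is no reading), "intrinsics" (3x3 intrinsics, pixels), "dist" ([k1, k2, p1, p2, k3] as OpenCV has them; the pictures are not rectified), "world_to_cam" (4x4, takes a point from world to camera coordinates). Camera axes: x right, y up, looking along -z (the intrinsics and any distortion apply to the point x, -y, -z); pixel columns grow to the right and rows downward; lengths in m; the calibration is good to about 2 mm. A picture is of the moment at which its call begins.
A pose or a line that the arm cannot do raises Unreachable and nothing moves.
- close_job(): hands the job in; it is judged then, once.
The state is a dict: "clock": time; "qpos": joint angles; "joint_vel": joint speeds; "joint_efforts": joint torques, N m; "tool_pos": TCP position; "tcp_rot": TCP orientation; "contact_force": force on the tool from outside, world axes, zero at the start; "ft_torque": the same for the moment, N m; "width": opening from 0.0 (shut) to 1.0 (fully open); "grasp_force": force on a finger pad.
Only numpy, scipy, OpenCV 4.12 (cv2) and the standard library are available. Lean on these libraries where they do the work, as an engineer would, in place of code of your own. Each camera call takes 0.05 s, during which the arm holds its last target. There are 200 camera calls.

### The job

First push the open reagent drawer fully home into its unit. Then take the level probe out of its stand by its T-handle and lower it upright through the centre of the black guide collar on top of the unit, never letting the probe touch the unit, until the collar's rim is level with the middle of the yellow band on the probe. Finish while still holding the probe there, centred and still, and leave the tube rack, the amber bottle and the white jar alone.

Things in the scene. Friction and masses are not known exactly. Their poses are not given: they have to be found in the camera images.
- drawer (a joint): The grey reagent drawer's slide in m: 0 is fully home against its stop, positive is how far it is pulled out along the unit's -x (starts 0.05 to 0.09). It moves freely with about 2.5 N of friction and some damping (about 12 N s/m), and stays where it is left. When it is home, the open amber bottle fixed in it stands right under the guide hole (bottle mouth 34 mm wide, its rim 52 mm below the collar's rim, its floor 114 mm below the collar's rim).
- drawer_front (a point): Point on the flat outer face of the drawer's front, in the middle of its width, 70 mm above the table, where it can be pushed; it moves with the drawer. The front is 200 mm wide, from 2 to 90 mm above the table, faces the unit's -x (the robot); push along this point's +x, which points into the unit, horizontally.
- unit: The reagent unit: fixed black box with an aluminium cover, 220 (x) by 200 (y) by 100 mm high; origin on the table under the axis of the guide hole, at the middle of the box; z up, x horizontal, pointing from the drawer front into the unit. It carries the drawer and the guide collar.
- guide_mouth (a point): Centre of the rim (top opening) of the black guide collar (with a brass top rim) on the unit's cover, 130 mm above the table; z up along the bore, axes parallel to the unit's. Bore 26 mm in diameter, vertical; collar 52 mm outside, 30 mm high, over a 36 mm hole in the 10 mm cover.
- probe: The level probe: a steel stem 10 mm in diameter with a black T-handle, standing upright and loose in its stand; about 0.12 kg. Origin at the centre of the stem's lower end (the tip); z up along the stem, x along the handle bar. Overall 169 mm long.
- probe_grip (a point): Centre of the probe's T-handle bar, 157 mm above the tip. The bar is 60 mm long (this point's x), 18 mm wide (y) and 24 mm high (z): grasp it from above across its 18 mm width. Below the bar there is only the slim stem (with a collar 18 mm wide just under the bar).
- probe_band (a point): Point on the stem's axis at the middle of the 20 mm high yellow band, 80 mm above the tip.
- stand: The probe's fixed parking stand: aluminium block 70 by 70 by 60 mm on a black 84 mm base; origin under its centre on the table. The probe stands in its vertical hole, 12.5 mm in diameter and 50 mm deep (probe tip 10 mm above the table); draw it straight up. Stand and tube rack may change sides.
- rack: Bystander: black rack with eight capped sample tubes, 120 by 70 by 100 mm high; origin under its centre. Leave alone.
- amber_bottle: Bystander: amber glass bottle with a black cap, 56 mm in diameter, 115 mm high; origin at the centre of its underside. Leave alone.
- white_jar: Bystander: white jar with a blue cap, 52 mm in diameter, 75 mm high; origin at the centre of its underside. Leave alone.
There are look-alikes about, which are no part of the job. What is meant by the probe is not red, and is the larger of those in its own colour.

How it is judged:
On the way, in this order (a step that is already met when the one before it is completed fails the run):
1. the drawer is fully home (value of joint drawer below 0.004 m), for 0.2 s.
2. the probe is held over the collar, its tip above the rim (z of probe in the frame of guide_mouth above 0.002 m and horizontal distance between probe and guide_mouth below 0.015 m and contact force between the fingers and probe above 0.5 N), for 0.05 s.
At the end, for the whole second after the job is handed in: The drawer is home (within 4 mm of its stop); the probe hangs in the gripper's fingers, still, upright (within 0.1 rad), its tip and its yellow band both within 5 mm of the bore's axis, the middle of the band within 12 mm of the height of the collar's rim, and touches no part of the unit (value of joint drawer below 0.004 m and horizontal distance between each of probe, probe_band and guide_mouth below 0.005 m and z of probe_band in the frame of guide_mouth between -0.012 and 0.012 m and angle between probe's own z axis and vertical below 0.1 rad and contact force between the fingers and probe above 0.5 N and contact force between probe and unit below 0.2 N and linear speed of probe below 0.02 m/s); the arm keeps its last pose, push and grip.
It fails at once if the probe touched the unit (collar, cover, drawer or bottle) (contact force between probe and unit above 0.3 N).
It fails at once if the rack was moved over 15 mm or tipped (distance of rack from where it was at the start of the episode above 0.015 m or angle between rack's own z axis and vertical above 0.3 rad).
It fails at once if the amber bottle was moved over 15 mm or tipped (distance of amber_bottle from where it was at the start of the episode above 0.015 m or angle between amber_bottle's own z axis and vertical above 0.3 rad).
It fails at once if the white jar was moved over 15 mm or tipped (distance of white_jar from where it was at the start of the episode above 0.015 m or angle between white_jar's own z axis and vertical above 0.3 rad).
It also fails if it takes over 70 s, if anything falls off the work surface, if the arm or the gripper's body presses on something with over 40 N, if the wrist force passes 120 N, or if a joint passes its speed limit or range.

## Working session

There is one attempt and no reset: what is moved stays moved. The work goes in short steps, each a Python script; the robot and the scene stay as the last script left them, time stands still between calls to the robot, and variables do not carry over. Pictures are saved under pics/ and viewed, at most 10 in all, crops included, and the job is handed in when it is done.

```bash
ls; mkdir -p pics
python3 - <<'E'
from rig import *
import cv2,numpy as np
for n in("side","top"):
    f=grab_frame(n); np.savez(f"{n}0.npz",**{k:np.array(v) for k,v in f.items()})
    cv2.imwrite(f"pics/{n}0.png",f["image"][:,:,::-1])
    print(n,f["intrinsics"],f["dist"],f["world_to_cam"])
o=get_obs();print(o["tool_pos"],o["tcp_rot"],o["width"])
E
```

```text
pics
side [[348.04197358   0.         253.73832166]
 [  0.         348.04197358 199.04126582]
 [  0.           0.           1.        ]] [-0.01687905  0.          0.          0.          0.        ] [[-0.99510137 -0.09826492 -0.01082864  0.53934699]
 [ 0.06204931 -0.70608979  0.70539854 -0.1366261 ]
 [-0.07696192  0.70127114  0.70872819 -0.84225657]
 [ 0.          0.          0.          1.        ]]
top [[444.82499449   0.         255.72424281]
 [  0.         444.82499449 191.00439326]
 [  0.           0.           1.        ]] [-0.17756486  0.          0.          0.          0.        ] [[-0.02684425 -0.99959306 -0.00964912  0.03007723]
 [ 0.99042331 -0.02790323  0.13521489 -0.53105606]
 [-0.13542911 -0.00592697  0.99076931 -1.40337321]
 [ 0.          0.          0.          1.        ]]
[0.21523648 0.69153588 0.23224258] [-0.47203426 -3.10570333  0.00317413] 1.0006483243792177
```

View pics/side0.png

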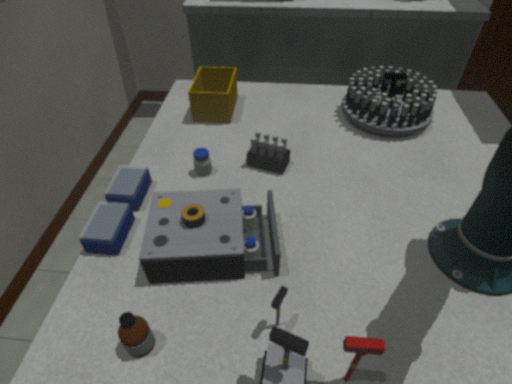

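View pics/top0.png

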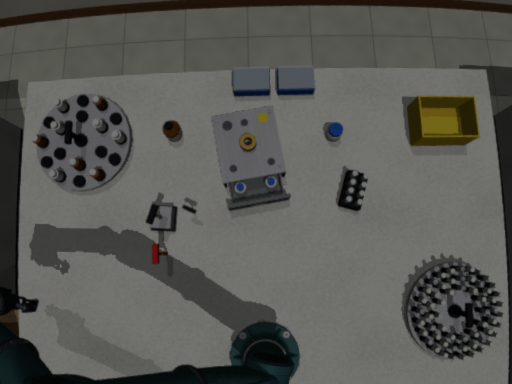

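The side view shows the collar at (193,215), the drawer front at (272,232) and the stand with the large black T-handle at (289,342). A small black look-alike is at (280,297) and a red one at (363,346). In the top view the collar is at (248,142), the drawer front at (258,200), the handle at (153,213), the look-alike at (190,205) and the red one at (156,253).

```bash
cat > h.py <<'E'
import numpy as np,cv2
def ray(f,uv):
    uv=np.asarray(uv,float).reshape(-1,1,2)
    n=cv2.undistortPoints(uv,f["intrinsics"],f["dist"])[:,0]
    T=f["world_to_cam"];R=T[:3,:3]
    return -R.T@T[:3,3], np.c_[n[:,0],-n[:,1],-np.ones(len(n))]@R
def plane(f,uv,z):
    c,d=ray(f,uv); return c+d*((z-c[2])/d[:,2])[:,None]
def cloud(f):
    v,u=np.mgrid[:384,:512]; c,d=ray(f,np.c_[u.ravel(),v.ravel()])
    P=c+d*f["z_map"].reshape(-1,1); P[f["z_map"].ravel()==0]=np.nan
    return P.reshape(384,512,3)
def tri(f1,uv1,f2,uv2):
    a,d=ray(f1,uv1);b,e=ray(f2,uv2);d=d[0];e=e[0]
    s=np.linalg.lstsq(np.c_[d,-e],b-a,rcond=None)[0]
    p,q=a+d*s[0],b+e*s[1]; return (p+q)/2,np.linalg.norm(p-q)
def ellipse(f,mask):
    cs=cv2.findContours(mask.astype(np.uint8),cv2.RETR_EXTERNAL,cv2.CHAIN_APPROX_NONE)[0]
    return cv2.fitEllipse(max(cs,key=len))
def brass(f,box):
    h=cv2.cvtColor(f["image"],cv2.COLOR_RGB2HSV);u0,u1,v0,v1=box
    m=np.zeros((384,512),bool);s=h[v0:v1,u0:u1]
    m[v0:v1,u0:u1]=(s[...,1]>110)&(s[...,0]>8)&(s[...,0]<32)&(s[...,2]>70)
    return m
E
python3 - <<'E'
from h import *
S=dict(np.load("side0.npz"));T=dict(np.load("top0.npz"))
es=ellipse(S,brass(S,(175,212,200,232)));et=ellipse(T,brass(T,(234,262,128,156)))
print(es,et,plane(S,[es[0]],.13),plane(T,[et[0]],.13),tri(S,es[0],T,et[0]))
for n,f in(("S",S),("T",T)):
    P=cloud(f);ok=~np.isnan(P[...,0])
    m=ok&(abs(P[...,2]-.1)<.012)&(P[...,0]>.6)&(P[...,0]<1.1)&(abs(P[...,1]+.0-.03)<.2)
    l,lab,st,ce=cv2.connectedComponentsWithStats(m.astype(np.uint8));k=1+st[1:,4].argmax()
    r=cv2.minAreaRect((P[lab==k][:,:2]*1000).astype(np.float32));print(n,"cover",r,np.median(P[lab==k][:,2]))
    m=ok&(P[...,2]>.11)&(P[...,2]<.22)&(P[...,1]>.1)&(P[...,1]<.4)&(P[...,0]>.4)&(P[...,0]<.8)
    l,lab,st,ce=cv2.connectedComponentsWithStats(m.astype(np.uint8))
    for k in range(1,l):
        if st[k,4]>8:
            q=P[lab==k];print(n,st[k],ce[k],q.mean(0),q.min(0),q.max(0),cv2.minAreaRect((q[:,:2]*1000).astype(np.float32)))
a=cv2.resize(T["image"][180:270,130:300],None,fx=4.5,fy=4.5,interpolation=cv2.INTER_CUBIC)
cv2.imwrite("pics/c1.png",a[:,:,::-1])
E
```

```text
((192.2627716064453, 212.12893676757812), (15.790637969970703, 21.053022384643555), 78.02814483642578) ((247.47637939453125, 141.11447143554688), (14.948272705078125, 15.373797416687012), 99.79020690917969) [[0.67476413 0.03702675 0.13      ]] [[0.67452054 0.03611973 0.13      ]] (array([0.67493608, 0.0361571 , 0.12900692]), np.float64(0.0003189049722044118))
S cover ((685.9697875976562, 35.62681579589844), (202.3371124267578, 202.55923461914062), 8.628701210021973) 0.0997492508707929
S [271 285  16  24 188] [278.59574468 296.57978723] [0.47289253 0.22179909 0.12055697] [0.45965097 0.19953401 0.11015624] [0.48625053 0.24016961 0.12463601] ((472.54010009765625, 219.38095092773438), (42.35442352294922, 13.075833320617676), 63.427940368652344)
S [119 312  16  15 178] [126.3258427  318.73595506] [0.73999124 0.287587   0.11483914] [0.72766629 0.27423891 0.11031423] [0.75380757 0.29969557 0.11709346] ((740.6790771484375, 286.51153564453125), (25.226966857910156, 24.74129295349121), 56.6502799987793)
S [269 326  40  32 704] [288.15056818 341.35511364] [0.45563799 0.32501562 0.17236388] [0.4
[... 368 characters left out ...]
85 0.11625202] [0.7275377  0.2765746  0.11028724] [0.75358417 0.29958491 0.12727901] ((740.0747680664062, 288.2362976074219), (23.584712982177734, 24.93329620361328), 83.67496490478516)
T [146 203  13  21 160] [151.76875 213.33125] [0.45516176 0.32183725 0.17457832] [0.42668714 0.30595642 0.11386329] [0.48523472 0.33888392 0.18624053] ((455.27630615234375, 324.26690673828125), (19.659395217895508, 59.250755310058594), 70.59819793701172)
T [183 204  13  10  58] [188.89655172 208.39655172] [0.47228349 0.21966819 0.12208599] [0.45851842 0.20094428 0.11036984] [0.4865053  0.23829753 0.12901226] ((472.67706298828125, 220.12533569335938), (40.03706359863281, 12.860339164733887), 59.20721435546875)
```

View pics/c1.png

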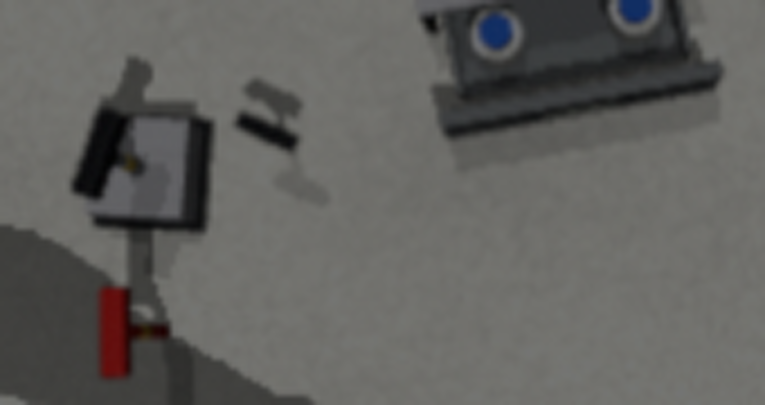

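The crop shows the bar of the large T-handle running from (112,115) to (85,190), over the stand. The look-alike and the red one are clear of it. Next I push the drawer.

```bash
cat >> h.py <<'E'
from scipy.spatial.transform import Rotation as Ro
def down(a): return (Ro.from_euler('z',a)*Ro.from_euler('x',np.pi)).as_rotvec()
E
python3 - <<'E'
from h import *
from rig import *
S=dict(np.load("side0.npz"));T=dict(np.load("top0.npz"))
P=cloud(T);g=np.array([.6748,.0365])
for yaw in np.radians([8.8]):
    u=np.array([np.cos(yaw),np.sin(yaw)]);v=np.array([-u[1],u[0]])
    for n,f in(("S",S),("T",T)):
        P=cloud(f);d=P[...,:2]-g;a=d@u;b=d@v
        m=(P[...,2]>.08)&(P[...,2]<.095)&(a<-.14)&(a>-.25)&(abs(b)<.12)
        k=np.polyfit(b[m],a[m],1);print(n,m.sum(),np.percentile(a[m],[2,20,50,80,98]),np.percentile(b[m],[1,99]),k)
h=cv2.cvtColor(S["image"],cv2.COLOR_RGB2HSV);m=(h[...,1]>150)&((h[...,0]<6)|(h[...,0]>174))&(h[...,2]>60)
m[:330]=0;P=cloud(S)[m];print("red",np.nanmin(P,0),np.nanmax(P,0))
fr=g-.22*u
for z in(.3,.08):
    print(inverse_kinematics([*(fr-.05*u),z],down(yaw)),inverse_kinematics([*(fr-.05*u),z],down(yaw+np.pi)))
for a in np.radians([-19.4,160.6]): print(inverse_kinematics([.455,.3235,.3],down(a)),inverse_kinematics([*g,.25],down(a)))
E
```

```text
S 361 [-0.18734135 -0.18486624 -0.18109296 -0.17728425 -0.17549497] [-0.09772859  0.09766733] [-0.0032102 -0.181112 ]
T 233 [-0.18962959 -0.18677294 -0.18344412 -0.17978941 -0.17649114] [-0.09503903  0.09744904] [ 0.00851729 -0.18346443]
red [0.31078399 0.30633522 0.16361665] [0.36781696 0.32341355 0.1719269 ]
[-1.0608174   0.15307464  1.09868936  2.23229726 -0.18215454  0.84753372
 -1.26280681] [-0.47996623  0.09180279  0.41491532  2.21725717 -0.04960821  0.84089555
  1.69087351]
[-0.31066413  0.52816898  0.28119626  2.42056382 -0.59520918  0.25208893
 -0.90298478] [-0.0450412   0.50646265 -0.07095723  2.4095264   0.15194161  0.22922251
  1.46924404]
[-1.50055502  0.55521124  1.19301439  1.94839263 -0.59865113  1.05406197
 -1.95098036] [-0.79076555  0.81904286  1.18419279  1.74113318 -0.82393098  1.17319578
 -1.27075996]
[-0.80495239  0.30670967  0.13507559  1.92337251 -0.05133172  0.91477166
  0.58742134] [-0.28588811  0.5208955   0.24350677  1.71964646 -0.15145819  0.91943789
  1.25082644]
```

Run:
```python
from h import *
from rig import *
g=np.array([.6748,.0365]);yaw=np.radians(8.8);u=np.array([np.cos(yaw),np.sin(yaw)]);r=down(yaw+np.pi)
p=get_obs()["tool_pos"];move_l([p[0],p[1],.33])
goto([*(g-.24*u),.33],r);move_gripper(0)
move_l([*(g-.24*u),.082],max_speed=.2)
hit=move_l([*(g-.09*u),.082],max_speed=.04,threshold=14)
o=get_obs();print(hit,(o["tool_pos"][:2]-g)@u,o["contact_force"],o["clock"])
pause(.4)
o=get_obs();print((o["tool_pos"][:2]-g)@u,o["contact_force"])
f=grab_frame("top");P=cloud(f);d=P[...,:2]-g;a=d@u;b=d@np.array([-u[1],u[0]])
m=(P[...,2]>.075)&(P[...,2]<.095)&(a<-.105)&(a>-.2)&(abs(b)<.11)&(abs(b)>.05)
print(m.sum(),np.percentile(a[m],[2,50,98]))
cv2.imwrite("pics/t2.png",cv2.resize(f["image"][90:240,160:360],None,fx=3,fy=3)[:,:,::-1])
```

```text
True -0.13239807527070532 [ 0.29110938  0.48657673 -0.01200045] 8.1
-0.1357569190723885 [0.14560507 0.07436532 0.30747898]
50 [-0.12264818 -0.11743645 -0.11058519]
```

View pics/t2.png

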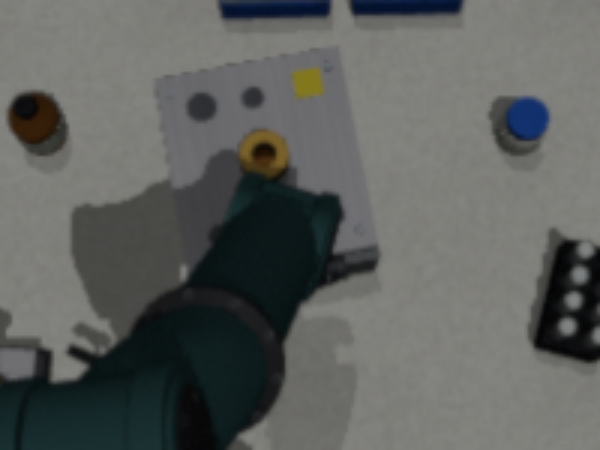

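The drawer front now lies against the unit, around (355,260), and the collar at (264,153) is clear. I'll push again slowly and hold against the stop to confirm it is home.

Run:
```python
from h import *
from rig import *
g=np.array([.6748,.0365]);yaw=np.radians(8.8);u=np.array([np.cos(yaw),np.sin(yaw)])
for e in(-.134,-.132,-.1305,-.129):
    h=move_l([*(g+e*u),.082],max_speed=.01,threshold=18);pause(.3)
    o=get_obs();print(e,h,(o["tool_pos"][:2]-g)@u,o["contact_force"][:2]@u,o["clock"])
    if h or abs(o["contact_force"][:2]@u)>9: break
move_l([*(g-.16*u),.082],max_speed=.1)
move_l([*(g-.16*u),.33],max_speed=.25)
move_gripper(1)
E=[.4555,.323]
goto([*E,.33],down(np.radians(160.6)))
o=get_obs();print(o["tool_pos"],o["clock"])
s=grab_frame("side");t=grab_frame("top")
for n,f in(("S",s),("T",t)):
    P=cloud(f);ok=~np.isnan(P[...,0])
    d=P[...,:2]-g;a=d@u;b=d@np.array([-u[1],u[0]])
    m=(P[...,2]>.075)&(P[...,2]<.095)&(a<-.105)&(a>-.2)&(abs(b)<.11);print(n,m.sum(),np.percentile(a[m],[2,50,98]))
    m=ok&(P[...,2]>.15)&(P[...,2]<.19)&(abs(P[...,0]-.455)<.04)&(abs(P[...,1]-.323)<.04)
    if m.sum()>20: q=P[m];print(m.sum(),q.mean(0),cv2.minAreaRect((q[:,:2]*1000).astype(np.float32)))
np.savez("s1.npz",**s)
cv2.imwrite("pics/s2.png",s["image"][:,:,::-1])
```

```text
-0.134 False -0.1340757185517983 -0.42004853087566285 9.2917
-0.132 False -0.13211173906715024 -0.4849271219785303 9.9417
-0.1305 False -0.13199030510181575 -6.166436865374105 10.5417
-0.129 False -0.13197240138251412 -7.5377567973015145 11.1417
[0.45618385 0.32155585 0.33007635] 14.7333
S 369 [-0.12050279 -0.11463322 -0.10847217]
663 [0.45554169 0.32500145 0.17517838] ((455.6335754394531, 322.2733459472656), (18.83357048034668, 60.359928131103516), 69.76903533935547)
T 302 [-0.12360153 -0.11746544 -0.1097047 ]
70 [0.45173648 0.32232789 0.17719887] ((454.82342529296875, 322.91497802734375), (17.87008285522461, 59.272193908691406), 70.1753921508789)
```

View pics/s2.png

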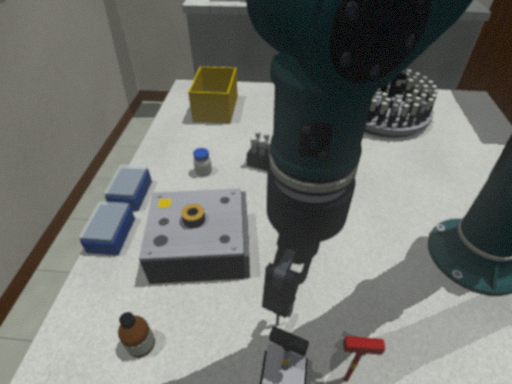

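The drawer is flush and the stop is confirmed. The open gripper at (283,290) is above the handle at (289,341), so I can grasp.

Run:
```python
from h import *
from rig import *
r=down(np.radians(160.2))
move_l([.4553,.3228,.25],r,max_speed=.15)
h=move_l([.4553,.3228,.174],max_speed=.05,threshold=10)
o=get_obs();print(h,o["tool_pos"],o["contact_force"])
move_gripper(0);pause(.3)
o=get_obs();print(o["tool_pos"],o["width"],o["grasp_force"],o["contact_force"],o["ft_torque"])
p=o["tool_pos"];print(move_l([p[0],p[1],.26],max_speed=.06,threshold=25))
move_l([p[0],p[1],.345],max_speed=.1);pause(.3)
o=get_obs();print(o["tool_pos"],o["width"],o["grasp_force"],o["contact_force"],o["clock"])
s=grab_frame("side");t=grab_frame("top");np.savez("s3.npz",**s);np.savez("t3.npz",**t)
a=cv2.resize(s["image"][230:384,180:400],None,fx=3,fy=3);cv2.imwrite("pics/s3.png",a[:,:,::-1])
```

```text
False [0.45548858 0.32292972 0.17430397] [0.00149727 0.41957278 0.62008916]
[0.45560191 0.32290379 0.17428917] 0.18747130322112432 59.95164334774017 [ 0.9284609  -0.53831688  3.80179386] [-0.09020044  0.01561237  0.03564286]
False
[0.4554512  0.32277085 0.34454272] 0.18284636760372763 59.40392732620239 [-0.73274841  0.23592472 -1.04494799] 21.0
```

View pics/s3.png

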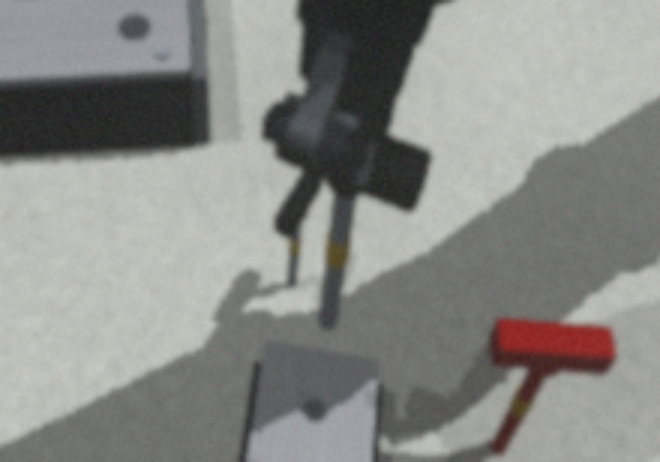

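The probe hangs in the gripper, with its band at (338,253) and tip at (327,322) in the crop, clear of the stand. I'll carry it above the collar and measure the stem from close by.

```bash
cat >> h.py <<'E'
def stem(f,tcp):
    """axis line of the hanging stem from side depth: returns tip/band-height axis points and band centre"""
    P=cloud(f);c=ray(f,[[0,0]])[0];tz=tcp[2]-.1643
    m=(np.hypot(P[...,0]-tcp[0],P[...,1]-tcp[1])<.018)&(P[...,2]>tz-.01)&(P[...,2]<tz+.125)
    q=P[m];vd=c[:2]-tcp[:2];vd/=np.linalg.norm(vd)
    w=np.array([-vd[1],vd[0]])
    s=(q[:,:2]-tcp[:2])@w; n=(q[:,:2]-tcp[:2])@vd
    res={}
    zc=q[:,2];lo=zc.min()
    L=[]
    for z0 in np.arange(tz,tz+.115,.005):
        k=abs(zc-z0)<.0035
        if k.sum()<3: continue
        L.append((z0,(s[k].min()+s[k].max())/2,np.percentile(n[k],85)-.005,k.sum()))
    L=np.array(L);ls=np.polyfit(L[:,0],L[:,1],1);ln=np.polyfit(L[:,0],L[:,2],1)
    at=lambda z: tcp[:2]+np.polyval(ls,z)*w+np.polyval(ln,z)*vd
    h=cv2.cvtColor(f["image"],cv2.COLOR_RGB2HSV);y=m&(h[...,1]>110)&(h[...,0]>15)&(h[...,0]<35)
    v,u=np.nonzero(y)
    return L,ls,ln,at(tz),at(tz+.08),P[y][:,2].min() if y.any() else 0,P[y][:,2].max() if y.any() else 0,(u.mean(),v.mean()),lo
E
python3 - <<'E'
from h import *
from rig import *
np.set_printoptions(precision=4,suppress=True)
g=np.array([.6747,.0366])
move_l([*g,.345],max_speed=.15);pause(.3)
move_l([*g,.320],max_speed=.05);pause(.4)
o=get_obs();tcp=np.array(o["tool_pos"]);print(tcp,o["grasp_force"],o["clock"])
s=grab_frame("side");np.savez("s4.npz",**s);np.save("tcp4.npy",tcp)
for x in stem(s,tcp): print(x)
v=brass(s,(175,212,200,232));print(v.sum())
cv2.imwrite("pics/s4.png",cv2.resize(s["image"][90:260,110:310],None,fx=3.5,fy=3.5)[:,:,::-1])
E
```

```text
[0.6748 0.0366 0.3202] 59.40469443798065 25.0
[[ 0.1559 -0.0006 -0.0011  5.    ]
 [ 0.1609 -0.     -0.0004  9.    ]
 [ 0.1659 -0.0002 -0.0005 12.    ]
 [ 0.1709 -0.001  -0.0003 10.    ]
 [ 0.1759 -0.0002 -0.0005 10.    ]
 [ 0.1809 -0.0002 -0.0008 12.    ]
 [ 0.1859 -0.0004 -0.0009 12.    ]
 [ 0.1909 -0.0006 -0.0003 11.    ]
 [ 0.1959  0.     -0.0009 14.    ]
 [ 0.2009  0.0002 -0.001  12.    ]
 [ 0.2059 -0.0006 -0.0003 13.    ]
 [ 0.2109 -0.     -0.0004 14.    ]
 [ 0.2159  0.0002 -0.0003 12.    ]
 [ 0.2209 -0.0008 -0.001  13.    ]
 [ 0.2259 -0.     -0.0005 12.    ]
 [ 0.2309 -0.0002 -0.0001 15.    ]
 [ 0.2359 -0.0006 -0.0002 13.    ]
 [ 0.2409 -0.0004 -0.0006 17.    ]
 [ 0.2459 -0.0002 -0.0001 15.    ]
 [ 0.2509 -0.0002 -0.0004 14.    ]
 [ 0.2559 -0.0004 -0.0011 11.    ]
 [ 0.2609 -0.0006  0.     14.    ]
 [ 0.2659 -0.0004 -0.0005 16.    ]]
[ 0.0001 -0.0003]
[ 0.0028 -0.0011]
[0.6753 0.0361]
[0.6752 0.0363]
0.15575770750628215
0.244796841405091
(np.float64(186.6), np.float64(182.6))
0.15575770750628215
233
```

View pics/s4.png

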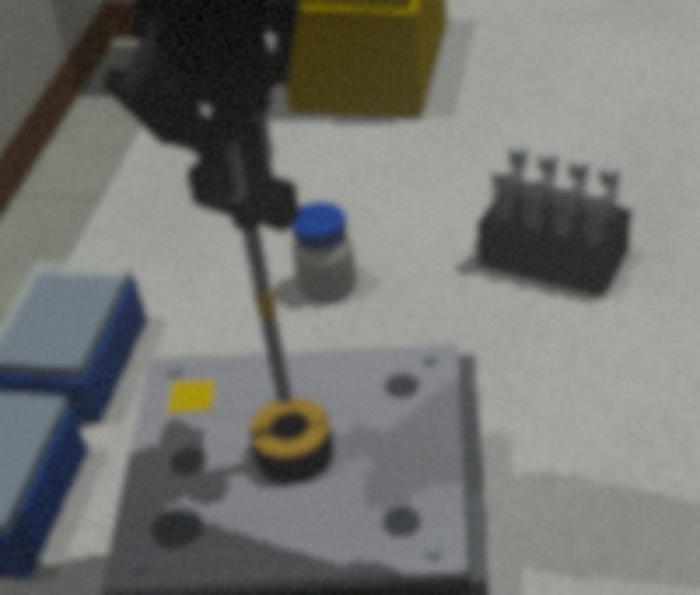

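The stem is vertical, with its tip at (286,400) just above the ring at (290,428) and the band at (265,305). It is within 1 mm of centre, so I apply the small correction and lower it.

Run:
```python
from h import *
from rig import *
np.set_printoptions(precision=4,suppress=True)
s=dict(np.load("s4.npz"));h=cv2.cvtColor(s["image"],cv2.COLOR_RGB2HSV);P=cloud(s)
y=(h[...,1]>90)&(h[...,0]>12)&(h[...,0]<38)&(np.hypot(P[...,0]-.675,P[...,1]-.036)<.015)&(P[...,2]>.2)
print("band z",y.sum(),P[y][:,2].min(),P[y][:,2].max(),P[y][:,2].mean())
q=[.6744,.0371]
move_l([*q,.320],max_speed=.02);pause(.3)
move_l([*q,.2143],max_speed=.03);pause(.5)
o=get_obs();tcp=np.array(o["tool_pos"]);print(tcp,o["grasp_force"],o["contact_force"],o["clock"])
s=grab_frame("side");L=stem(s,tcp);P=cloud(s)
m=(np.hypot(P[...,0]-.675,P[...,1]-.036)<.008)&(P[...,2]>.128)&(P[...,2]<.18)
print(m.sum(),P[m].mean(0))
cv2.imwrite("pics/s5.png",cv2.resize(s["image"][150:250,140:260],None,fx=5,fy=5)[:,:,::-1])
```

```text
band z 29 0.22919572679908584 0.4292993913948032 0.2749123627673777
[0.6744 0.0371 0.2143] 59.40361261367798 [-0.1361 -0.1227 -1.2306] 29.775
78 [0.6735 0.0403 0.1537]
```

View pics/s5.png

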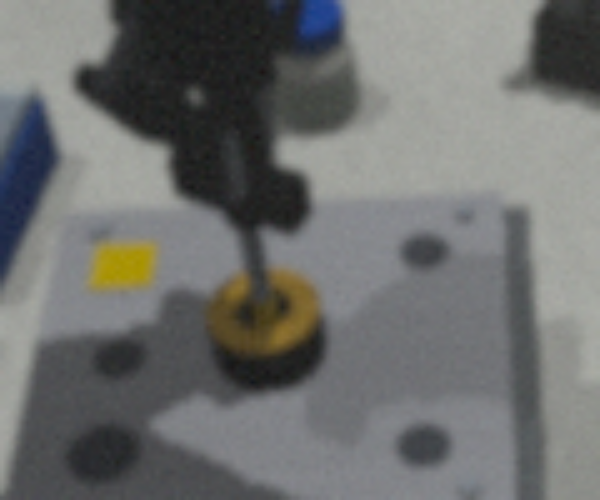

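The stem enters the middle of the bore at about (263,300), the yellow band shows right at the rim, and the outside forces are steady. I'm handing it in.

```bash
python3 -c "
from rig import *
print(close_job())"
```

```text
the job is handed in; nothing more can be done
None
```

I pushed the drawer fully home and am holding the probe upright and centred in the collar, with the yellow band at the rim; the job was handed in at about 30 s, and no verdict came back.

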